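# Seat the bridge plug and hold the hoist controller's dead-man paddle

### The arm

A 6-joint arm with a two-finger parallel gripper is mounted at the origin on the work surface. World frame = base frame: x ahead of the robot, y to its left, z up, the work surface at z = 0. Lengths are in m, angles in rad, forces in N, time in s.
With the tool pointing down it reaches from about 0.35 to 0.975 m from the base axis. Payload 4.9 kg.
Tool frame: the origin (TCP) lies on the centre line of the jaws, within the pads' length; the fingertips stand 14 mm ahead of it and the grasp point (between the pads) lies 5 mm behind it; z points along the fingers, y is the line along which they close (so a half turn about z gives the same grasp; the last joint's range is limited). The gripper opens to 85 mm and grips with 20 to 120 N. Pads are 22 mm wide; open, the fingers measure 114 mm over their backs; the gripper's body (76 mm by 85 mm) begins 54 mm behind the grasp point. The pads swing forward as they close: fully open they stand 13 mm farther back than shut.
Start: joints at [-1.458, 0.053, 1.613, -0, 1.476, -0.119], TCP at [0.144, -0.608, 0.245] pointing down, gripper open.
Joint ranges: [-3.01, 3.01], [-1.01, 2.22], [0.06, 2.58], [-1.02, 4.17], [0.09, 2.62], [-3.14, 3.14]. Speed limits (rad/s): [2.57, 2.57, 3.14, 3.14, 3.14, 3.14].

### API

Orientations are given as a rotation vector (axis times angle).
In Python, from bench import robot gives the robot as it stands.
- The arm moves only by the tool apply_moves, never from a script. Its argument "moves" is text: rows parted by semicolons, each of 7 numbers parted by spaces: the shift along the tool's x, y, z in cm, then the turn, a rotation vector about the tool's x, y, z in degrees, then the opening, from 0 (shut) to 1 (fully open). A call has 1 to 8 rows; each row is the pose to reach, as a shift and turn from the pose commanded when the call began, along the tool's axes at that moment; what a row does not reach only later rows make up. A row lasts 1/8 s, in which the tool goes at most 62.5 mm and 10.7 degrees, less where a joint would pass 70% of its speed; a pose out of reach is approached as far as the arm can. A call with a gripper value outside its range is refused whole. The fingers move at their own pace and stop on an object; "squeeze" is the grip in N (left out, the last holds). Time passes only in rows, so rows that repeat a pose let the fingers close. It gives the time, the measured TCP pose, the force, the opening and the grip force at its end, in the units of the state.
- robot.read_state(): the state, without advancing time (a new reading comes with each control period).
- robot.grab_frame(name): name is "side" or "top" or "wrist"; returns (picture, depth): 384x512x3 uint8, blue, green, red; 384x512 float32, m along the optical axis (not along the pixel's ray), 0 where there is no reading.
- robot.calibration(name): a dict with "intrinsics" (3x3 intrinsics, pixels), "rvec" (rotation vector, rad) and "tvec" (3), from world to camera coordinates, as OpenCV has them; the wrist camera has in their place "tool_from_camera" (4x4, takes a point from camera to tool coordinates, whose origin is the TCP and whose axes are the flange's). Camera axes: x right, y down, z forward; pixel columns grow to the right and rows downward; lengths in m; the calibration is good to about 2 mm. A picture is of the moment at which its call begins: read the wrist's pose just before it. calibration takes no time and is no camera call.
- robot.sign_off(): hands the job in; it is judged then, once.
The state is a dict: "time_s": time; "qpos": joint angles; "dq": joint speeds; "tau": joint torques, N m; "tcp_pos": TCP position; "tcp_rot": TCP orientation; "wrist_force": force on the tool from outside, world axes, zero at the start; "torque": the same for the moment, N m; "gripper_width": opening from 0.0 (shut) to 1.0 (fully open); "gripper_force": force on a finger pad.
Only numpy, scipy, OpenCV 4.12 (cv2) and the standard library are available. Lean on these libraries where they do the work, as an engineer would, in place of code of your own. Each camera call takes 0.05 s, during which the arm holds its last target. There are 200 camera calls.

### The job

Ready the hoist controller for a test: stand the metal rectangular plug upright in the controller's matching rectangular socket, fully home so that its hood sits flush on the box, and let go of it. Then press the sprung dead-man paddle down with the fingers until it is level and keep it level for at least three seconds, never pressing it on down towards its lower stop; the program finishes while still holding the paddle level. Leave the round plug, the jar and the tape measure where they are.

Things in the scene. Friction and masses are not known exactly. Their poses are not given: they have to be found in the camera images.
- plug: Loose rectangular plug standing upright, 62 mm high, 0.13 kg. Origin: centre of underside, z up. Lower 20 mm: black nose 26 (x) by 40 (y) mm, lowest 5 mm tapered. Above: metal hood 34 (x) by 46 (y) mm, 42 high, its overhang rests on the box when home. Grip across x, pads' middle 46 mm above the origin, so the tips clear the box. Fits either way round (half turn). Spot (of three) and yaw vary.
- console: Hoist controller, fixed, place and yaw (to 0.4 rad) vary. Origin: centre of underside. Deck 150 (x) by 300 (y) mm, 24 mm high. On its +y end a grey socket box 120 (x) by 110 (y) mm, centred at y = +90 mm, top 70 mm above the table, with two sockets in the top: the rectangular one (socket_mouth) and, at x = -34 mm, a round one of 27 mm, not used. Along its -y half lies the sprung paddle.
- socket_mouth (a point): Centre of the rectangular socket's mouth, in the box's top face, 70 mm above the table; axes parallel to the controller's. Hole 29 mm along x, 43 mm along y, 24 mm deep: the plug's nose has 1.5 mm to spare a side. Home: the hood rests on the box and the plug's origin lies 20 mm below this point. Outlined in black rubber.
- paddle (a joint): Sprung steel paddle's angle, rad: 0 released, free end 0.28 above level; 0.28 level (within 0.07 will do: 7 mm at the pad); 0.41 and more is too far; 0.48 lower stop. Hinge line along the controller's x at y = +20 mm, 59 mm above the table; free end 135 mm from it towards -y; 58 mm wide. Pressing at the pad takes 2.5 N to start, about 6 N at level, 8 N at the stop. Springs back if let go.
- paddle_pad (a point): Middle of the top of the paddle's black rubber pad (50 by 50 mm), 110 mm from the hinge line: press down here. Moves with the paddle: 100 mm above the table when released, 70 mm when level, like the socket box's top. Its x is parallel to the controller's x.
- round_plug: Bystander: loose black round plug, 34 mm across, 46 mm high, standing. Origin: centre of its underside.
- jar: Bystander: clear screw jar with a metal lid, 58 mm across, 70 mm high. Origin: centre of its underside.
- tape_measure: Bystander: black tape measure standing upright, 66 mm (x) by 34 mm (y), 60 mm high. Origin: centre of its underside.
Not all that is in view belongs to the job. There is more than one size of the plug; the job needs the largest.

How it is judged:
On the way, in this order (a step that is already met when the one before it is completed fails the run):
1. the plug stands fully home in the rectangular socket, let go (z of plug in the frame of socket_mouth below -0.0175 m and horizontal distance between plug and socket_mouth below 0.005 m and angle between plug's own z axis and vertical below 0.08 rad and angle between the y axis of plug and the y axis of console, either way round below 0.15 rad and contact force between the fingers and plug below 0.3 N), for 0.2 s.
2. the fingers press the paddle level for three seconds, the plug still home (z of plug in the frame of socket_mouth below -0.0175 m and horizontal distance between plug and socket_mouth below 0.005 m and angle between plug's own z axis and vertical below 0.08 rad and angle between the y axis of plug and the y axis of console, either way round below 0.15 rad and value of joint paddle between 0.21 and 0.35 rad and contact force between the fingers and paddle above 2 N), for 3 s.
At the end, for the whole second after the job is handed in: Fingers still press the paddle (over 2 N), within 0.07 rad of level; the plug stands home in the rectangular socket (at least 17.5 mm deep, within 5 mm of centre, upright within 0.08 rad, lined up within 0.15 rad), at rest and not touched by the fingers (all of step 2 and contact force between the fingers and plug below 0.3 N and linear speed of plug below 0.02 m/s); the arm keeps its last pose, push and grip.
It fails at once if the paddle is pressed well past level, towards its lower stop (0.41 rad or more) (value of joint paddle above 0.41 rad).
It fails at once if the round plug is moved more than 30 mm or knocked over (distance of round_plug from where it was at the start of the episode above 0.03 m or angle between round_plug's own z axis and vertical above 0.5 rad).
It fails at once if the jar is moved more than 30 mm or knocked over (distance of jar from where it was at the start of the episode above 0.03 m or angle between jar's own z axis and vertical above 0.5 rad).
It fails at once if the tape measure is moved more than 30 mm or knocked over (distance of tape_measure from where it was at the start of the episode above 0.03 m or angle between tape_measure's own z axis and vertical above 0.5 rad).
It also fails if it takes over 58 s, if anything falls off the work surface, if the arm or the gripper's body presses on something with over 40 N, if the wrist force passes 120 N, or if a joint passes its speed limit or range.

## Working session

There is one attempt and no reset: what is moved stays moved. The work goes in short steps, Python scripts to look and compute and a tool call to move; the robot and the scene stay as the last step left them, time stands still between calls to the robot, and variables do not carry over. Pictures are saved under pics/ and viewed, at most 10 in all, crops included, and the job is handed in when it is done.

Besides the shell and the picture viewer there is one more tool, called after "Call:" by a JSON object that holds its "api" and its "payload". apply_moves: Moves the arm, as the interface text tells. Its arguments: {"type":"object","properties":{"moves":{"type":"string"},"squeeze":{"type":"number"}},"required":["moves"]}

```bash
mkdir -p pics; ls; cat > h.py <<'E'
import numpy as np, cv2
from bench import robot
from scipy.spatial.transform import Rotation as R
def cam(name, st=None):
    c=robot.calibration(name); K=np.array(c["intrinsics"])
    if name=="wrist":
        T=np.array(c["tool_from_camera"]); st=st or robot.read_state()
        Rt=R.from_rotvec(st["tcp_rot"]).as_matrix()
        return K, Rt@T[:3,:3], Rt@T[:3,3]+np.array(st["tcp_pos"])
    Rm=R.from_rotvec(np.ravel(c["rvec"])).as_matrix()
    return K, Rm.T, -Rm.T@np.ravel(c["tvec"])
def cloud(depth,K,Rc,o):
    v,u=np.mgrid[:depth.shape[0],:depth.shape[1]]
    d=np.stack([(u-K[0,2])/K[0,0],(v-K[1,2])/K[1,1],np.ones_like(depth)],-1)
    return (d*depth[...,None])@Rc.T+o
def ray(u,v,z,K,Rc,o):
    d=Rc@np.array([(u-K[0,2])/K[0,0],(v-K[1,2])/K[1,1],1]); return o+d*(z-o[2])/d[2]
def grab(name):
    st=robot.read_state(); k=cam(name,st); p,d=robot.grab_frame(name); return p,d,k
E
python3 - <<'E'
from h import *
for n in("top","side"):
    p,d,k=grab(n); cv2.imwrite(f"pics/{n}0.png",p); np.savez(f"{n}0.npz",p=p,d=d)
    print(n,k[2],k[1][:,2],(d>0).mean())
print(robot.read_state())
E
```

```text
pics
top [0.36953948 0.06593599 1.13783984] [ 0.21085822  0.00553838 -0.97750097] 0.9958648681640625
side [0.20817376 0.64847213 0.58359821] [ 0.44494935 -0.6851717  -0.57668   ] 0.99591064453125
{'time_s': 0.1, 'qpos': array([-1.45800764e+00,  5.33489500e-02,  1.61413564e+00,  3.00880108e-05,
        1.47600276e+00, -1.19014645e-01]), 'dq': array([-4.93041173e-04,  4.55798220e-05, -4.52814454e-03, -9.67397433e-04,
       -8.58634979e-04, -1.41453855e-03]), 'tau': array([ 2.92647110e-04, -3.94904995e+01, -3.71365178e+01, -1.53100414e-04,
        3.91585272e-03,  3.83813685e-06]), 'tcp_pos': array([ 0.14352253, -0.60775506,  0.24416248]), 'tcp_rot': array([-3.11863409e+00, -3.63077581e-01, -5.62763031e-05]), 'wrist_force': array([ 0.83611311,  0.08919327, -0.70190938]), 'torque': array([-0.00763579,  0.02599987,  0.00485723]), 'gripper_force': 0.0, 'gripper_width': 1.0024789897451512}
```

View pics/top0.png

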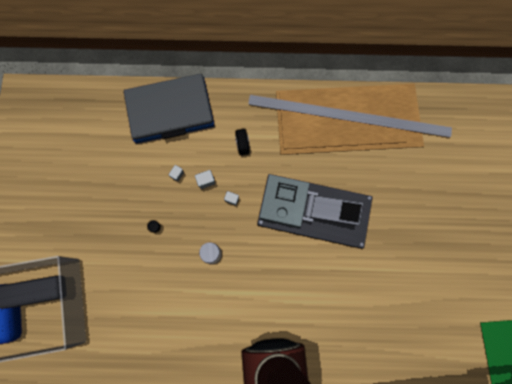

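View pics/side0.png

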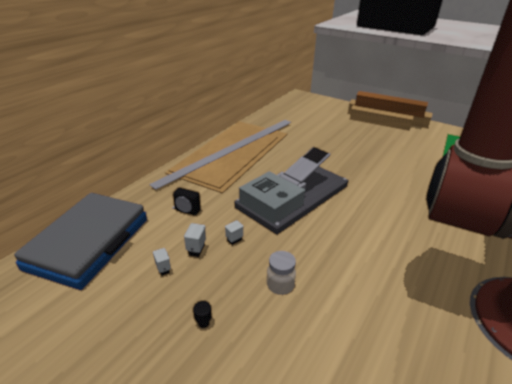

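The top view shows three plugs at (176,173), (205,179) and (232,198), with the middle one the largest. The rectangular socket is near (287,191), the round one at (282,212) and the pad at (350,212). The tape is at (242,142), the jar at (210,253) and the round plug at (154,227). The side view agrees.

```bash
python3 - <<'E'
from h import *
f=np.load("top0.npz"); p,d=f["p"],f["d"]; k=cam("top"); P=cloud(d,*k); Z=P[...,2]
print("table z",np.median(Z[150:330,100:400]))
# blobs above table
win=np.zeros(Z.shape,bool); win[120:275,140:385]=1
m=((Z>0.012)&win).astype(np.uint8)
n,l,s,c=cv2.connectedComponentsWithStats(m)
for i in range(1,n):
    if s[i,4]<20: continue
    q=P[l==i]; top=q[q[:,2]>q[:,2].max()-0.008]
    r=cv2.minAreaRect((top[:,:2]*1000).astype(np.float32))
    print(c[i].round(),s[i,4],"zmax",q[:,2].max().round(3),"topmean",top.mean(0).round(3),"rect",np.round(r[0],0),np.round(r[1],0),round(r[2],1))
# console: deck outline by ray on dark
g=P[(Z>0.015)&win&(l==l[200,300])]
r=cv2.minAreaRect((g[:,:2]*1000).astype(np.float32)); print("console",r)
bx=(Z>0.062)&(Z<0.076)&(l==l[200,300]); bx[:,312:]=0
r=cv2.minAreaRect((P[bx][:,:2]*1000).astype(np.float32)); print("box",r,Z[bx].mean())
for uv in((287,191),(282,212),(350,212),(371,196),(361,245),(259,226)): print(uv,P[uv[1],uv[0]].round(3), ray(*uv,0.07,*k).round(3))
cv2.imwrite("pics/crop.png",cv2.resize(p[120:270,140:380],None,fx=3.3,fy=3.3,interpolation=cv2.INTER_CUBIC))
E
```

```text
table z -0.0003241368252890897
[170. 128.] 1148 zmax 1.138 topmean [0.37  0.066 1.138] rect [370.  66.] [0. 0.] 0.0
[242. 142.] 328 zmax 1.138 topmean [0.37  0.066 1.138] rect [370.  66.] [0. 0.] 0.0
[176. 173.] 154 zmax 1.138 topmean [0.37  0.066 1.138] rect [370.  66.] [0. 0.] 0.0
[205. 179.] 263 zmax 1.138 topmean [0.37  0.066 1.138] rect [370.  66.] [0. 0.] 0.0
[315. 211.] 5800 zmax 1.138 topmean [0.37  0.066 1.138] rect [370.  66.] [0. 0.] 0.0
[231. 198.] 145 zmax 0.052 topmean [0.593 0.136 0.046] rect [592. 135.] [34. 26.] 71.9
[154. 226.] 147 zmax 0.051 topmean [0.51  0.344 0.046] rect [510. 344.] [30. 31.] 1.9
[210. 253.] 391 zmax 1.138 topmean [0.37  0.066 1.138] rect [370.  66.] [0. 0.] 0.0
console ((493.6206970214844, -82.5361328125), (299.6107482910156, 300.8211975097656), 78.86871337890625)
box ((581.8648681640625, -20.996864318847656), (135.30313110351562, 120.58073425292969), 79.12877655029297) 0.06878261573744011
(287, 191) [ 0.614 -0.017  0.045] [ 0.608 -0.015  0.07 ]
(282, 212) [ 0.555 -0.004  0.045] [ 0.551 -0.003  0.07 ]
(350, 212) [ 0.55  -0.176  0.1  ] [ 0.555 -0.183  0.07 ]
(371, 196) [ 0.61  -0.254  0.022] [ 0.6  -0.24  0.07]
(361, 245) [ 0.472 -0.22   0.028] [ 0.469 -0.209  0.07 ]
(259, 226) [0.521 0.057 0.005] [0.512 0.058 0.07 ]
```

View pics/crop.png

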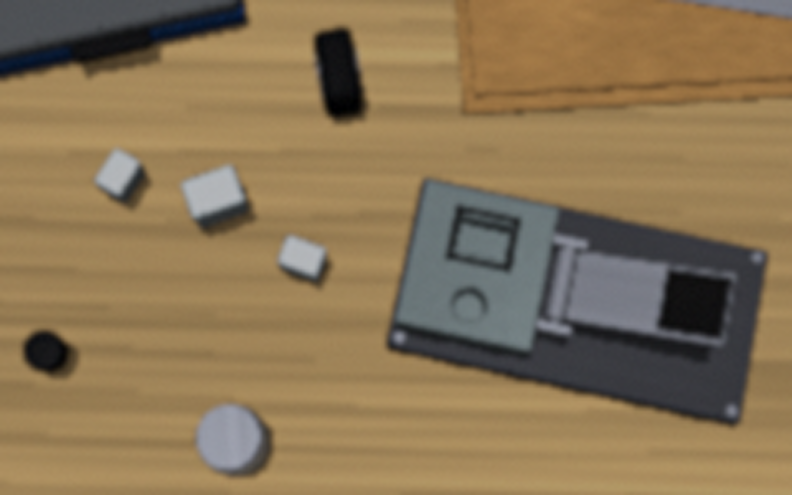

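The crop confirms the scene: the socket outline is centred about crop (484,238), which is full frame (287,192). The plug's top is at crop (215,193), which is (205,178).

```bash
cat >> h.py <<'E'
def toprect(P,Z,mask,z0,tol=0.006):
    m=mask&(abs(Z-z0)<tol); q=(P[m][:,:2]*1000).astype(np.float32); return cv2.minAreaRect(q), m.sum()
E
python3 - <<'E'
from h import *
f=np.load("top0.npz"); p,d=f["p"],f["d"]; k=cam("top"); P=cloud(d,*k); P[d==0]=0; Z=P[...,2]
def w(u0,u1,v0,v1):
    m=np.zeros(Z.shape,bool); m[v0:v1,u0:u1]=1; return m
for n,win,z0 in(("small1",w(165,188,163,184),.05),("plug",w(192,219,168,192),.062),("small2",w(222,242,188,208),.05),("tape",w(232,254,124,160),.06),("jar",w(195,226,238,270),.07),("round",w(144,166,217,238),.046),("box",w(258,312,172,232),.07),("pad",w(336,366,196,228),.1)):
    print(n,"zmax",Z[win].max().round(3),toprect(P,Z,win,z0))
hsv=p.max(2)
# plug top face by brightness, ray on plane .062
g=cv2.cvtColor(p,cv2.COLOR_BGR2GRAY); m=(w(192,219,168,192)&(g>150)&(p.min(2)>120))
v,u=np.nonzero(m); q=np.array([ray(a,b,.062,*k)[:2] for a,b in zip(u,v)])*1000
print("plugtop colour",cv2.minAreaRect(q.astype(np.float32)),len(u))
st=robot.read_state(); Rt=R.from_rotvec(st["tcp_rot"]).as_matrix(); print(Rt.round(3)); T=robot.calibration("wrist")["tool_from_camera"]; print(np.round(T,3))
E
```

```text
small1 zmax 0.051 (((660.7705078125, 291.6185607910156), (25.826175689697266, 34.468196868896484), 60.15921401977539), np.int64(95))
plug zmax 0.068 (((642.1399536132812, 209.83462524414062), (34.96959686279297, 45.608238220214844), 21.188907623291016), np.int64(205))
small2 zmax 0.052 (((592.4783935546875, 135.49215698242188), (34.47135925292969, 26.47834014892578), 71.86746215820312), np.int64(99))
tape zmax 0.065 (((756.6473388671875, 109.59678649902344), (63.83612060546875, 34.663536071777344), 13.767942428588867), np.int64(233))
jar zmax 0.074 (((440.1435546875, 186.2017364501953), (49.133262634277344, 47.45465850830078), 1.0326855182647705), np.int64(299))
round zmax 0.051 (((509.8043212890625, 343.4143371582031), (31.60009002685547, 32.399620056152344), 13.777005195617676), np.int64(120))
box zmax 0.076 (((581.8648681640625, -20.996864318847656), (135.30313110351562, 120.58073425292969), 79.12877655029297), np.int64(1675))
pad zmax 0.109 (((550.8099365234375, -178.13514709472656), (51.850921630859375, 58.53219985961914), 77.72953796386719), np.int64(349))
plugtop colour ((642.615234375, 210.76019287109375), (31.11235809326172, 43.51911544799805), 22.144933700561523) 176
[[ 0.973  0.23  -0.   ]
 [ 0.23  -0.973  0.002]
 [ 0.    -0.002 -1.   ]]
[[-0.    -0.955 -0.295  0.074]
 [ 1.    -0.     0.    -0.   ]
 [-0.    -0.295  0.955 -0.129]
 [ 0.     0.     0.     1.   ]]
```

```bash
cat >> h.py <<'E'
def plan(pos,yang):
    st=robot.read_state(); R0=R.from_rotvec(st["tcp_rot"]).as_matrix()
    a=np.radians(yang); y=np.array([np.cos(a),np.sin(a),0]); z=np.array([0,0,-1.]); x=np.cross(y,z)
    R1=np.stack([x,y,z],1)
    sh=R0.T@(np.array(pos)-st["tcp_pos"])*100; rv=np.degrees(R.from_matrix(R0.T@R1).as_rotvec())
    print("move",sh.round(2),rv.round(2),"w",round(st["gripper_width"],3),"t",st["time_s"])
E
python3 -c "
from h import *
plan([.6425,.210,.185],21.5)"
```

```text
move [ 67.35 -68.11   6.06] [-7.000e-02 -1.000e-01 -9.822e+01] w 1.002 t 0.1
```

Call:
{"api": "apply_moves", "payload": {"moves": "67.4 -68.1 6.0 0 0 -98.2 1; 67.4 -68.1 6.0 0 0 -98.2 1; 67.4 -68.1 6.0 0 0 -98.2 1; 67.4 -68.1 6.0 0 0 -98.2 1; 67.4 -68.1 6.0 0 0 -98.2 1; 67.4 -68.1 6.0 0 0 -98.2 1; 67.4 -68.1 6.0 0 0 -98.2 1; 67.4 -68.1 6.0 0 0 -98.2 1"}}

```text
time_s: 1.1
tcp_pos: [0.4042, -0.1805, 0.2137]
tcp_rot: [2.028, 2.399, 0.0]
wrist_force: [0.5, 0.1, -0.4]
gripper_width: 0.998
gripper_force: 0.0
```

```bash
python3 -c "
from h import *
plan([.6425,.210,.185],21.5); print(robot.read_state()['tcp_pos'])"
```

```text
move [34.55 29.98  2.87] [ 1.000e-02  2.000e-02 -1.194e+01] w 0.998 t 1.1
[ 0.40422282 -0.18046908  0.21369804]
```

Call:
{"api": "apply_moves", "payload": {"moves": "34.5 30 2.9 0 0 -11.9 1; 34.5 30 2.9 0 0 -11.9 1; 34.5 30 2.9 0 0 -11.9 1; 34.5 30 2.9 0 0 -11.9 1; 34.5 30 2.9 0 0 -11.9 1; 34.5 30 2.9 0 0 -11.9 1; 34.5 30 2.9 0 0 -11.9 1; 34.5 30 2.9 0 0 -11.9 1"}}

```text
time_s: 2.1
tcp_pos: [0.645, 0.2092, 0.1835]
tcp_rot: [-1.772, -2.592, 0.002]
wrist_force: [-0.7, 0.1, 0.4]
gripper_width: 1.003
gripper_force: 0.0
```

```bash
python3 - <<'E'
from h import *
p,d,k=grab("wrist"); cv2.imwrite("pics/w1.png",p); np.savez("w1.npz",p=p,d=d)
P=cloud(d,*k); P[d==0]=0; Z=P[...,2]
near=(np.hypot(P[...,0]-.6425,P[...,1]-.21)<.045)
print("zmax",Z[near].max(), toprect(P,Z,near,.062,.004), P[near&(abs(Z-.062)<.004)].mean(0))
plan([.6425,.210,.185],21.5)
E
```

```text
zmax 0.2663729317208141 (((641.9993286132812, 211.72071838378906), (33.97716522216797, 45.76852035522461), 21.45948028564453), np.int64(1919)) [0.64165242 0.21271537 0.06234736]
move [ 0.1  -0.26 -0.16] [-0.03 -0.08 -0.19] w 1.004 t 2.15
```

View pics/w1.png

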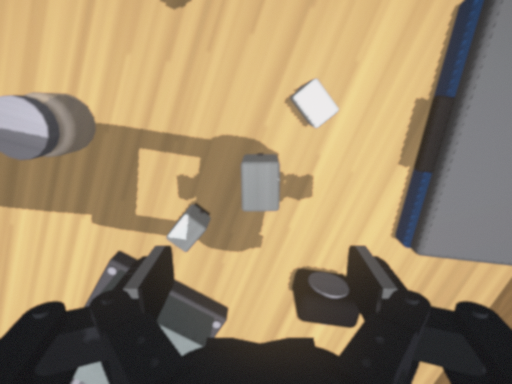

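The plug's top shows at (262,183), 34 by 45.8 mm at z 0.062, so it is the large plug, centred between the fingers.

```bash
python3 -c "
from h import *
plan([.642,.2115,.041],21.5)"
```

```text
move [ 0.24 -0.25 14.24] [-0.03 -0.08 -0.19] w 1.004 t 2.15
```

Call:
{"api": "apply_moves", "payload": {"moves": "0.2 -0.25 4 0 0 0 1; 0.2 -0.25 8 0 0 0 1; 0.2 -0.25 11 0 0 0 1; 0.2 -0.25 13 0 0 0 1; 0.2 -0.25 14.2 0 0 0 1; 0.2 -0.25 14.2 0 0 0 0.7; 0.2 -0.25 14.2 0 0 0 0.3; 0.2 -0.25 14.2 0 0 0 0.2", "squeeze": 35}}

```text
time_s: 3.15
tcp_pos: [0.6428, 0.2075, 0.0448]
tcp_rot: [1.775, 2.589, 0.004]
wrist_force: [-1.1, 0.8, 0.2]
gripper_width: 0.4
gripper_force: 39.2
```

Call:
{"api": "apply_moves", "payload": {"moves": "0 0 0 0 0 0 0.2; 0 0 0 0 0 0 0.2; 0 0 0 0 0 0 0.2; 0 0 0 0 0 0 0.2", "squeeze": 35}}

```text
time_s: 3.65
tcp_pos: [0.6428, 0.2074, 0.0447]
tcp_rot: [1.775, 2.589, 0.003]
wrist_force: [1.7, 0.8, 5.4]
gripper_width: 0.393
gripper_force: 39.6
```

Call:
{"api": "apply_moves", "payload": {"moves": "0 0 -3 0 0 0 0.2; 0 0 -7 0 0 0 0.2; 0 0 -11 0 0 0 0.2; 0 0 -15 0 0 0 0.2; 0 0 -15 0 0 0 0.2"}}

```text
time_s: 4.28
tcp_pos: [0.6432, 0.2075, 0.197]
tcp_rot: [1.774, 2.587, 0.007]
wrist_force: [-0.2, -0.3, -1.2]
gripper_width: 0.397
gripper_force: 39.1
```

```bash
python3 -c "
from h import *
plan([.599,-.076,.2],-11.5); s=robot.read_state(); print(s['wrist_force'],s['gripper_force'])"
```

```text
move [-24.86 -14.34  -0.36] [ 0.37 -0.04 32.63] w 0.397 t 4.275
[-0.20349576 -0.2653874  -1.22244604] 39.107367396354675
```

Call:
{"api": "apply_moves", "payload": {"moves": "-6 -3.5 0 0 0 8 0.2; -12 -7 0 0 0 16 0.2; -18 -10.5 0 0 0 24 0.2; -22.5 -13 0 0 0 30 0.2; -24.9 -14.3 -0.3 0.4 0 32.6 0.2; -24.9 -14.3 -0.3 0.4 0 32.6 0.2; -24.9 -14.3 -0.3 0.4 0 32.6 0.2"}}

```text
time_s: 5.15
tcp_pos: [0.5969, -0.076, 0.194]
tcp_rot: [-2.427, -1.984, 0.011]
wrist_force: [0.1, 0.3, -1.6]
gripper_width: 0.391
gripper_force: 36.3
```

```bash
python3 - <<'E'
from h import *
p,d,k=grab("wrist"); cv2.imwrite("pics/w2.png",p); np.savez("w2.npz",p=p,d=d,R=k[1],o=k[2])
P=cloud(d,*k); P[d==0]=0; Z=P[...,2]
near=(np.hypot(P[...,0]-.595,P[...,1]+.01)<.12)
print(toprect(P,Z,near,.07,.004))
plan([.599,-.076,.2],-11.5); s=robot.read_state(); print(s['tcp_pos'],s['tcp_rot'])
E
```

```text
(((580.4591064453125, -25.274879455566406), (146.84429931640625, 120.6788101196289), 78.94314575195312), np.int64(18745))
move [-0.01  0.18 -0.57] [-0.54  0.08  0.09] w 0.391 t 5.2
[ 0.59718575 -0.07551185  0.19436561] [-2.42628241 -1.9855782   0.01087449]
```

View pics/w2.png

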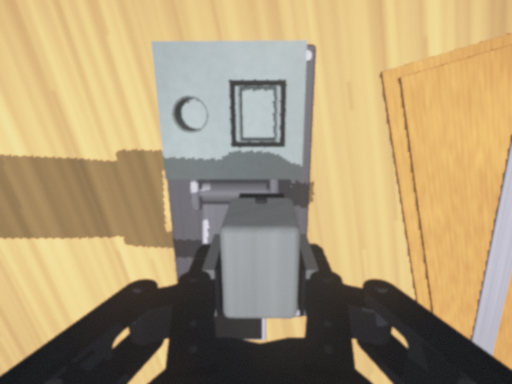

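The socket outline spans columns 230-285 and rows 80-147, the round hole is at (191,113), and the held plug is straight in the jaws, its top at about (260,275).

```bash
cat > meas.py <<'E'
from h import *
def onplane(pts,z,k): return np.array([ray(a,b,z,*k)[:2] for a,b in pts])*1000
f=np.load("w2.npz"); p,d=f["p"],f["d"]; K=np.array(robot.calibration("wrist")["intrinsics"]); k=(K,f["R"],f["o"])
st=robot.read_state(); P=cloud(d,*k); P[d==0]=0; Z=P[...,2]
g=cv2.cvtColor(p,cv2.COLOR_BGR2GRAY)
w=np.zeros_like(g); w[72:152,222:293]=1
m=((g<75)&(w>0)); v,u=np.nonzero(m)
r=cv2.minAreaRect(onplane(np.c_[u,v],.07,k).astype(np.float32)); print("outline",r,m.sum())
# inner edge of outline = hole
inner=((g>=75)&(w>0)).astype(np.uint8); n,l,s,c=cv2.connectedComponentsWithStats(inner,connectivity=4)
for i in range(1,n):
    if s[i,4]>150: v,u=np.nonzero(l==i); print("comp",s[i],cv2.minAreaRect(onplane(np.c_[u,v],.07,k).astype(np.float32)))
# box top colour face
wp=np.zeros(g.shape,bool); wp[190:330,205:315]=1
print("plug z hist",np.percentile(Z[wp&(d>0)],[50,80,90,95,99]).round(4))
zt=st["tcp_pos"][2]+.0173
for tol in(.004,.006):print("plugtop",zt,toprect(P,Z,wp,zt,tol))
y=R.from_rotvec(st["tcp_rot"]).as_matrix()
print("tool x",y[:,0],"y",y[:,1],"yang",np.degrees(np.arctan2(y[1,1],y[0,1])))
E
python3 meas.py
```

```text
outline ((605.534423828125, -12.132600784301758), (50.268123626708984, 42.195777893066406), 78.50267028808594) 333
comp [ 222   72   71   80 5347] ((605.31884765625, -10.860755920410156), (62.85220718383789, 59.84478759765625), 78.61658477783203)
plug z hist [0.2111 0.2123 0.2182 0.2284 0.2552]
plugtop 0.2116656146290021 (((596.6176147460938, -72.06648254394531), (46.24356460571289, 46.795719146728516), 78.63362884521484), np.int64(7664))
plugtop 0.2116656146290021 (((596.6290283203125, -72.06877136230469), (46.24356460571289, 46.81889343261719), 78.63362884521484), np.int64(8025))
tool x [ 0.19780159  0.98024119 -0.00132049] y [ 0.98019685 -0.19780522 -0.00933966] yang -11.409147887146318
```

```bash
cat >> meas.py <<'E'
print("row profiles")
for r in (250,280,300): print(r,g[r-3:r+4].mean(0)[212:310:2].astype(int))
print("hole row",g[100:125].mean(0)[224:292].astype(int)); print("hole col",g[:,245:270].mean(1)[74:154].astype(int))
print("plug col",g[:,250:270].mean(1)[190:325:3].astype(int)); print(K)
E
python3 meas.py | sed -n '/row prof/,$p'
```

```text
row profiles
250 [ 88  88  88  83 100 144 158 166 168 166 166 164 164 165 166 165 165 164
 164 162 161 160 162 164 165 166 165 165 165 167 169 168 166 165 163 161
 161 161 161 162 161 156 142 119  83  87  90  91  91]
280 [ 71  64  54  49  48 110 147 158 164 164 163 161 160 161 162 162 160 160
 160 159 158 157 159 161 161 162 162 162 163 165 167 166 164 162 160 160
 160 159 159 160 159 150 136  89  50  54  59  71  73]
300 [ 39  40  47  49  43  76 136 152 159 161 161 159 157 158 159 159 157 157
 157 156 156 155 157 159 159 160 160 161 162 163 164 163 162 161 159 158
 158 157 158 159 155 147 122  66  49  54  50  47  46]
hole row [193 193 193 192 188 172 138  97  72  71  96 138 171 182 171 149 124 124
 157 185 195 197 197 197 197 197 197 197 197 197 197 197 198 198 197 197
 197 196 196 196 196 196 196 196 196 196 195 193 184 163 136 127 142 166
 179 170 136  97  74  74  97 138 171 187 190 190 190 190]
hole col [195 195 196 196 191 171 129  87  70  69  79  96 107 107 118 142 169 187
 195 196 196 197 197 196 196 196 196 197 196 196 196 197 197 196 196 196
 196 196 197 197 197 197 197 197 197 197 197 197 197 197 197 197 197 197
 198 198 198 198 198 198 197 195 184 155 118 102 113 116  97  75  68  78
 118 163 186 190 181 161 139 127]
plug col [125  92  47  77  87 101 102 103 104 104 103 103 117 143 157 165 165 165
 164 164 164 164 163 163 162 162 162 161 161 161 161 160 160 159 159 159
 159 158 158 158 157 157 149 121 118]
[[297.18418546   0.         259.82413235]
 [  0.         297.18418546 192.67341784]
 [  0.           0.           1.        ]]
```

```bash
cat > m2.py <<'E'
from h import *
f=np.load("w2.npz"); K=np.array(robot.calibration("wrist")["intrinsics"]); k=(K,f["R"],f["o"])
T=np.array(robot.calibration("wrist")["tool_from_camera"])
Rt=k[1]@T[:3,:3].T; tcp=k[2]-Rt@T[:3,3]
x=Rt[:,0]*[1,1,0]; y=Rt[:,1]*[1,1,0]
def loc(u,v,z): q=ray(u,v,z,*k)-tcp; return np.array([q@x,q@y])*1000
L=[loc(u,v,.07) for u,v in((232.5,113),(282.5,113),(257.5,82.5),(257.5,144))]; print("rim",np.round(L,1))
L2=[loc(u,v,.07) for u,v in((240.7,113),(275,113),(257.5,86.5),(257.5,139))]; print("hole",np.round(L2,1))
zt=tcp[2]+.0173
print("plug top edges",[loc(u,v,zt).round(1) for u,v in((222,280),(298,280),(260,230),(260,317))],"tcp",tcp)
E
python3 m2.py
```

```text
rim [[ 65.5 -24.7]
 [ 65.5  16.5]
 [ 89.   -4.1]
 [ 40.   -4.2]]
hole [[ 65.5 -18. ]
 [ 65.5  10.3]
 [ 86.   -4.1]
 [ 44.2  -4.2]]
plug top edges [array([  1. , -17.4]), array([ 1.2, 15.6]), array([24.7, -0.9]), array([-18.3,  -0.9])] tcp [ 0.59690917 -0.07597916  0.19398336]
```

```bash
cat >> m2.py <<'E'
t=tcp+.0613*x-.003*y; t[2]=.130; print(t); plan(t,-11.5)
E
python3 m2.py|tail -2
```

```text
[ 0.60614968 -0.01530543  0.13      ]
move [ 6.09 -0.25  6.43] [-0.54  0.08  0.09] w 0.391 t 5.2
```

Call:
{"api": "apply_moves", "payload": {"moves": "3 -0.2 0 -0.3 0 0 0.2; 6.1 -0.3 1 -0.5 0 0 0.2; 6.1 -0.3 3 -0.5 0 0 0.2; 6.1 -0.3 5 -0.5 0 0 0.2; 6.1 -0.3 6.1 -0.5 0 0 0.2; 6.1 -0.3 6.1 -0.5 0 0 0.2; 6.1 -0.3 6.1 -0.5 0 0 0.2"}}

```text
time_s: 6.08
tcp_pos: [0.6071, -0.0168, 0.1356]
tcp_rot: [2.43, 1.985, 0.001]
wrist_force: [-0.6, -0.2, -1.4]
gripper_width: 0.395
gripper_force: 36.3
```

```bash
python3 - <<'E'
from h import *
p,d,k=grab("wrist"); cv2.imwrite("pics/w3.png",p); np.savez("w3.npz",p=p,d=d,R=k[1],o=k[2])
plan([.60615,-.0153,.130],-11.5)
p,d=robot.grab_frame("side"); cv2.imwrite("pics/s3.png",p)
E
```

```text
move [ 0.12 -0.14  0.6 ] [ 0.22  0.11 -0.01] w 0.399 t 6.125
```

View pics/w3.png

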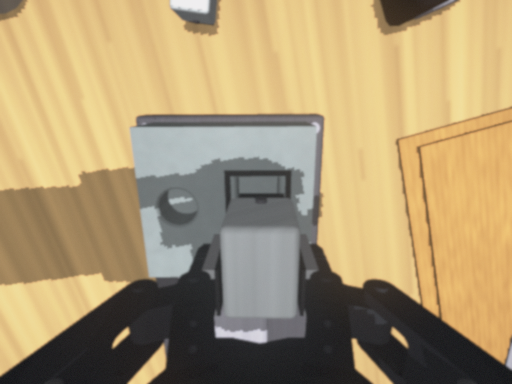

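The rim shows at columns 227-289 with its far edge at row 172; the plug hangs over it and blocks the near half.

```bash
cat > m3.py <<'E'
from h import *
import sys
f=np.load(sys.argv[1]); K=np.array(robot.calibration("wrist")["intrinsics"]); k=(K,f["R"],f["o"]); g=cv2.cvtColor(f["p"],cv2.COLOR_BGR2GRAY)
T=np.array(robot.calibration("wrist")["tool_from_camera"])
Rt=k[1]@T[:3,:3].T; tcp=k[2]-Rt@T[:3,3]; x=Rt[:,0]*[1,1,0]; y=Rt[:,1]*[1,1,0]
def loc(u,v,z): q=ray(u,v,z,*k)-tcp; return (np.array([q@x,q@y])*1000).round(1)
print(tcp)
E
cat > m4.py <<'E'
from m3 import *
print("rim row",g[178:186].mean(0)[218:298].astype(int)); print("rim col",g[:,246:272].mean(1)[160:206].astype(int))
print("hood280",g[277:284].mean(0)[214:306].astype(int)); print("hood205",g[203:209].mean(0)[214:306].astype(int)); print("nose",g[196:198].mean(0)[214:306].astype(int))
print("topcol",g[:,250:270].mean(1)[220:330].astype(int))
E
python3 m4.py w3.npz
```

```text
[ 0.60711027 -0.01679807  0.13562706]
rim row [117 117 117 116 115 108  89  67  54  52  53  66  88 106 114 112 106  97
  87  81  89 104 114 117 117 117 116 117 116 116 116 117 117 117 117 117
 117 116 116 116 116 116 116 116 116 116 116 117 115 116 116 115 115 115
 115 115 115 114 108  96  89  95 104 110 113 113 107  87  66  56  55  58
  74  96 111 115 115 115 115 115]
rim col [125 120 118 118 118 118 117 118 116 107  85  63  55  53  56  70  94 109
 115 116 116 116 116 116 116 116 116 116 116 115 116 114 104  80  55  45
  48  60  73  82  85  88  90  95  99 101]
hood280 [ 65  59  54  52  50  45  49  73 110 135 146 153 158 162 163 164 163 163
 162 162 160 160 159 161 161 161 162 162 161 160 159 159 159 159 159 160
 159 158 157 157 157 157 158 159 160 161 161 161 162 161 162 161 162 162
 163 164 164 165 166 166 165 164 163 162 161 161 160 159 159 159 159 159
 158 159 159 158 159 159 157 154 150 144 135 116  88  60  49  50  53  56
  58  65]
hood205 [116 116 117 116 116 116 116 116 115 114 106  87  67  63  77  90  98 101
 102 102 102 102 102 102 103 102 102 102 102 102 102 102 102 102 102
[... 368 characters left out ...]
  58  57  58  58
  58  59  60  57  53  50  51  49  50  50  51  52  51  50  51  50  53  54
  58  59  60  59  60  60  59  59  60  60  60  59  59  59  61  68  74  74
  66  62  62  66  82 101 112 115 118 135 155 167 169 174 182 184 184 184
 184 183]
topcol [102 102 102 102 104 108 117 126 135 143 148 153 157 160 163 164 165 164
 164 164 164 164 164 164 163 164 163 163 164 163 163 163 163 163 163 163
 163 163 163 162 162 162 162 162 162 162 162 162 161 162 161 161 161 161
 161 160 161 160 160 160 160 160 160 160 160 160 159 159 160 159 159 159
 159 159 158 159 158 158 158 158 158 158 157 158 158 158 157 157 157 157
 157 157 156 157 156 154 148 139 130 126 124 124 124 124 124 124 124 125
 129 143]
```

```bash
cat > m5.py <<'E'
from m3 import *
print("rim L R",loc(227,182,.07),loc(287.8,182,.07),"hole",loc(237.2,182,.07),loc(278,182,.07),"far",loc(257.5,172.8,.07))
zt=tcp[2]+.0173; zb=tcp[2]-.0447
print("hood top",loc(221.9,280,zt),loc(297.4,280,zt),"near/far edges",loc(260,228,zt),loc(260,317,zt))
print("hood bottom far edge?",loc(260,199,zt-.042), "nose bottom",loc(237.5,197,zb),loc(283,197,zb),loc(260,194,zb), "tilt",Rt[:2,2])
P=cloud(f["d"],*k);P[f["d"]==0]=0;Z=P[...,2]; wp=np.zeros(Z.shape,bool);wp[222:330,232:290]=1
q=P[wp&(abs(Z-zt)<.004)]-tcp; print("depth top x range",np.percentile(q@x,[.5,99.5])*1000, q[:,2].mean(), "box z",np.median(Z[135:165,150:300]))
E
python3 m5.py w3.npz
```

```text
[ 0.60711027 -0.01679807  0.13562706]
rim L R [ 22.5 -23.1] [22.4 18.2] hole [ 22.5 -16.2] [22.5 11.5] far [28.9 -2.4]
hood top [  1.1 -17.6] [ 1.  15.2] near/far edges [25.6 -1.1] [-18.3  -1.1]
hood bottom far edge? [24.  -0.9] nose bottom [ 18.6 -14.6] [18.6 13.4] [20.6 -0.8] tilt [ 0.00282494 -0.00249988]
depth top x range [-18.45974764  26.37002521] 0.01763336202398097 box z 0.07056013634287246
```

Call:
{"api": "apply_moves", "payload": {"moves": "0.07 -0.14 0.5 0.2 0 0 0.2; 0.07 -0.14 1 0.2 0 0 0.2; 0.07 -0.14 1.5 0.2 0 0 0.2; 0.07 -0.14 1.9 0.2 0 0 0.2; 0.07 -0.14 2.2 0.2 0 0 0.2; 0.07 -0.14 2.4 0.2 0 0 0.2; 0.07 -0.14 2.4 0.2 0 0 0.2"}}

```text
time_s: 7.05
tcp_pos: [0.6054, -0.0154, 0.1108]
tcp_rot: [-2.432, -1.988, 0.004]
wrist_force: [-0.6, -1.3, -1.0]
gripper_width: 0.393
gripper_force: 36.3
```

```bash
python3 - <<'E'
from h import *
p,d,k=grab("wrist"); np.savez("w4.npz",p=p,d=d,R=k[1],o=k[2])
p,d=robot.grab_frame("side"); cv2.imwrite("pics/s4.png",p)
w=cv2.imread("pics/w3.png")
cv2.imwrite("pics/w4.png",np.hstack([cv2.resize(np.load("w4.npz")["p"][150:330,190:330],None,fx=2.8,fy=2.8),cv2.resize(p[140:240,215:330],(400,504))]))
E
python3 m4.py w4.npz
```

```text
[ 0.60537097 -0.01536398  0.11080699]
rim row [119 119 119 117 111 101  89  84  84  83  84  83  84  83  83  82  81  81
  80  81  81  81  81  81  82  81  81  81  82  82  82  81  81  81  81  80
  81  81  80  81  80  81  81  81  81  81  81  81  81  82  82  81  82  81
  82  82  82  82  82  82  82  81  82  82  81  81  82  81  82  81  83  82
  82  82  83  83  83  83  83  84]
rim col [180 167 150 134 123 119 119 117 118 117 118 118 117 118 117 117 118 117
 117 116 108  87  64  54  52  51  54  70  95 111 116 115 105  81  55  45
  49  61  74  82  86  89  91  96 100 102]
hood280 [ 64  58  54  53  49  45  49  74 111 137 149 154 159 163 165 166 166 165
 164 163 163 162 161 162 162 163 163 163 162 162 161 162 161 161 162 161
 160 160 159 159 159 159 160 161 162 163 163 163 163 163 163 163 163 164
 164 166 166 167 168 168 167 166 166 164 163 163 162 161 160 160 161 160
 160 160 160 160 161 161 159 156 152 146 136 117  88  61  49  50  53  56
  58  64]
hood205 [117 116 117 118 117 117 116 116 114 102  81  59  53  62  78  91  99 103
 103 104 104 103 104 103 103 103 103 103 103 104 103 103 104 103 104
[... 368 characters left out ...]
  57  60  56  58
  60  59  58  56  55  51  49  51  51  52  52  52  51  51  50  50  52  56
  58  58  60  61  59  59  60  59  60  59  59  59  58  58  59  64  78  92
 101 107 112 113 115 107  87  65  54  53  54  59  75  99 112 116 116 116
 116 116]
topcol [104 104 103 103 105 110 118 127 137 144 150 154 158 162 165 166 166 166
 166 166 166 166 165 166 165 165 165 165 165 165 165 165 165 165 165 164
 164 164 165 164 164 164 164 164 163 164 163 163 163 163 163 163 163 163
 163 162 163 162 162 162 162 162 162 161 162 161 161 161 161 161 161 160
 161 160 160 160 160 160 160 160 159 159 160 160 159 159 159 159 159 158
 158 158 159 158 158 156 149 139 125 110  93  81  76  76  79  87  98 110
 120 125]
```

View pics/w4.png

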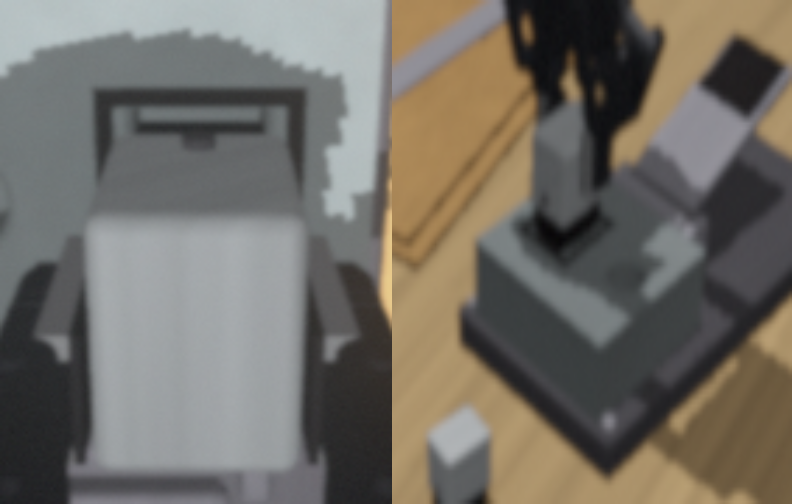

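The nose is at the mouth, centred sideways (rim 227-295, nose 237-284), and the side view shows it upright over the hole.

```bash
cat > m6.py <<'E'
from m3 import *
print("rim far",loc(260,184.5,.07),"rim L,R",loc(227,197,.07),loc(295,197,.07),"inner edge",loc(260,188.5,.07),"nose far at rim plane",loc(260,193,.07),"hood bottom",loc(260,197.2,tcp[2]-.0247), "nose LR",loc(237.5,197,.07),loc(284,197,.07),"tilt",Rt[:2,2])
zt=tcp[2]+.0173;P=cloud(f["d"],*k);P[f["d"]==0]=0;Z=P[...,2]; wp=np.zeros(Z.shape,bool);wp[222:330,232:290]=1
q=P[wp&(abs(Z-zt)<.004)]-tcp; print("depth top x range",np.percentile(q@x,[.5,99.5])*1000, q[:,2].mean())
plan([.6054,-.0154,.0945],-11.5)
E
python3 m6.py w4.npz
```

```text
[ 0.60537097 -0.01536398  0.11080699]
rim far [27.7 -1. ] rim L,R [ 19.9 -20.9] [19.9 20.1] inner edge [25.2 -1. ] nose far at rim plane [22.4 -1. ] hood bottom [25.1 -1. ] nose LR [ 19.9 -14.5] [19.9 13.4] tilt [-0.00201059 -0.00155535]
depth top x range [-18.40107507  26.35664267] 0.017621663214396954
move [ 0.   -0.01  1.66] [-0.06  0.11  0.02] w 0.389 t 7.15
```

Call:
{"api": "apply_moves", "payload": {"moves": "0.07 0 0.2 0 0 0 0.2; 0.07 0 0.4 0 0 0 0.2; 0.07 0 0.6 0 0 0 0.2; 0.07 0 0.8 0 0 0 0.2; 0.07 0 1.0 0 0 0 0.2; 0.07 0 1.2 0 0 0 0.2; 0.07 0 1.4 0 0 0 0.2; 0.07 0 1.5 0 0 0 0.2"}}

```text
time_s: 8.15
tcp_pos: [0.6055, -0.0147, 0.0957]
tcp_rot: [-2.432, -1.988, 0.004]
wrist_force: [0.4, 0.7, -2.1]
gripper_width: 0.394
gripper_force: 36.3
```

Free of force so far; now the last millimetres.

Call:
{"api": "apply_moves", "payload": {"moves": "0 0 0.1 0 0 0 0.2; 0 0 0.2 0 0 0 0.2; 0 0 0.2 0 0 0 0.2; 0 0 0.2 0 0 0 0.2"}}

```text
time_s: 8.65
tcp_pos: [0.6056, -0.0147, 0.095]
tcp_rot: [2.432, 1.988, -0.004]
wrist_force: [-2.7, 0.6, 5.0]
gripper_width: 0.392
gripper_force: 36.4
```

Call:
{"api": "apply_moves", "payload": {"moves": "0 0 0.1 0 0 0 0.5; 0 0 0.1 0 0 0 0.7; 0 0 0.1 0 0 0 0.8; 0 0 0.1 0 0 0 0.8; 0 0 -2 0 0 0 0.8; 0 0 -5 0 0 0 0.8; 0 0 -9 0 0 0 0.8; 0 0 -9 0 0 0 0.8"}}

```text
time_s: 9.65
tcp_pos: [0.6088, -0.015, 0.1908]
tcp_rot: [2.426, 1.983, 0.008]
wrist_force: [0.7, 1.0, -0.3]
gripper_width: 0.801
gripper_force: 0.0
```

```bash
python3 - <<'E'
from h import *
p,d,k=grab("wrist"); np.savez("w5.npz",p=p,d=d,R=k[1],o=k[2])
P=cloud(d,*k);P[d==0]=0;Z=P[...,2]; near=np.hypot(P[...,0]-.607,P[...,1]+.012)<.035
print("plug top z",np.percentile(Z[near&(Z<.13)],[50,75,90]),toprect(P,Z,near,.112,.004),"box",np.median(Z[(abs(Z-.07)<.006)]))
s,_=robot.grab_frame("side")
cv2.imwrite("pics/p5.png",np.hstack([cv2.resize(p,(420,315)),cv2.resize(s[120:240,210:360],(380,315))]))
E
```

```text
plug top z [0.10993723 0.11248697 0.11305516] (((605.6826171875, -11.00747299194336), (45.57948303222656, 33.98250198364258), 78.39183807373047), np.int64(2654)) box 0.07056192770065511
```

View pics/p5.png

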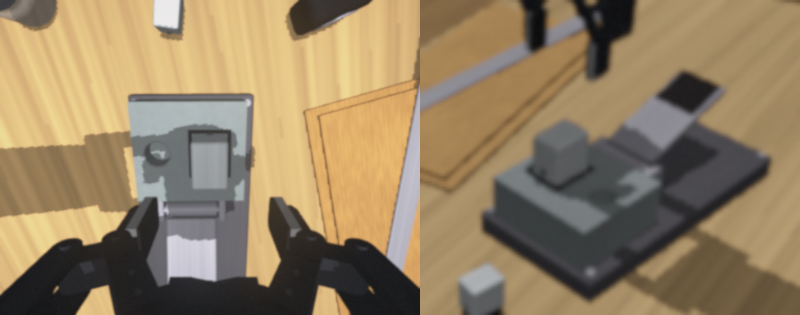

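The plug is home: its top is at 0.1125 m, 42 mm above the box, with the hood flush. Next is the paddle.

```bash
python3 - <<'E'
from h import *
plan([.5485,-.182,.150],-11.5)
E
```

```text
move [-17.54  -2.34   3.6 ] [0.07 0.1  0.03] w 0.799 t 9.75
```

Call:
{"api": "apply_moves", "payload": {"moves": "-4 -0.5 0 0 0 0 0.4; -9 -1.2 0 0 0 0 0; -14 -1.9 0 0 0 0 0; -17.5 -2.3 0 0 0 0 0; -17.5 -2.3 2 0 0 0 0; -17.5 -2.3 3.6 0 0 0 0; -17.5 -2.3 3.6 0 0 0 0; -17.5 -2.3 3.6 0 0 0 0"}}

```text
time_s: 10.75
tcp_pos: [0.5485, -0.1806, 0.148]
tcp_rot: [-2.431, -1.99, 0.004]
wrist_force: [1.1, -0.5, 0.2]
gripper_width: -0.001
gripper_force: 0.0
```

```bash
python3 - <<'E'
from h import *
s,_=robot.grab_frame("side"); t,d=robot.grab_frame("top")
cv2.imwrite("pics/p6.png",np.hstack([cv2.resize(s[80:230,220:400],(420,350)),cv2.resize(t[160:260,250:380],(375,350))]))
plan([.5485,-.182,.150],-11.5)
E
```

```text
move [-0.1  -0.02 -0.1 ] [-0.02  0.12  0.09] w 0.001 t 10.85
```

View pics/p6.png

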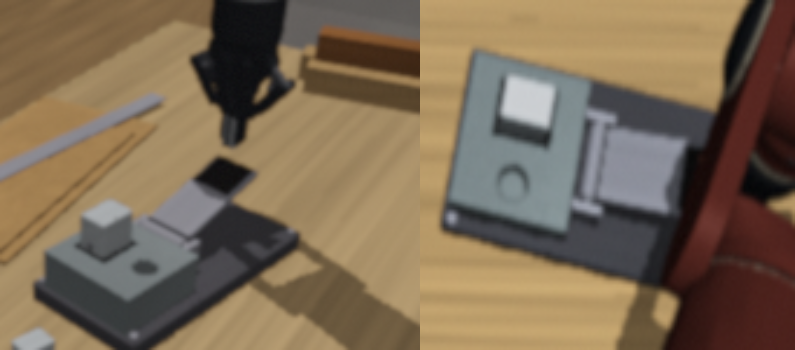

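The shut fingers stand above the black pad, and the plug sits flush in its socket.

Call:
{"api": "apply_moves", "payload": {"moves": "0 0 1.5 0 0 0 0; 0 0 3 0 0 0 0; 0 0 3.7 0 0 0 0; 0 0 4.2 0 0 0 0; 0 0 4.7 0 0 0 0; 0 0 4.9 0 0 0 0; 0 0 4.9 0 0 0 0"}}

```text
time_s: 11.72
tcp_pos: [0.5486, -0.182, 0.0998]
tcp_rot: [2.431, 1.987, -0.003]
wrist_force: [-1.3, -1.6, 5.4]
gripper_width: 0.0
gripper_force: 2.0
```

Call:
{"api": "apply_moves", "payload": {"moves": "0 0 0.3 0 0 0 0; 0 0 0.6 0 0 0 0; 0 0 0.9 0 0 0 0; 0 0 1.2 0 0 0 0; 0 0 1.4 0 0 0 0; 0 0 1.4 0 0 0 0"}}

```text
time_s: 12.48
tcp_pos: [0.5487, -0.1825, 0.0861]
tcp_rot: [2.431, 1.987, -0.004]
wrist_force: [-1.7, -3.7, 5.3]
gripper_width: -0.001
gripper_force: 2.9
```

```bash
cat > ang.py <<'E'
from h import *
st=robot.read_state()
a=np.radians(-11.5); ex=np.array([np.cos(a),np.sin(a)]); ey=np.array([-ex[1],ex[0]])
S=np.array([.6062,-.0115])  # socket mouth: local (21.5, 90)
for n in("side","wrist"):
    p,d,k=grab(n); P=cloud(d,*k); P[d==0]=0; Q=P[...,:2]-S
    lx=Q@ex*1000+21.5; ly=Q@ey*1000+90; Z=P[...,2]*1000
    m=(abs(lx)<24)&(ly<0)&(ly>-60)&(Z>40)&(Z<110)
    if m.sum()>30:
        c=np.polyfit(ly[m],Z[m],1); print(n,m.sum(),"slope rad",-np.arctan(c[0]).round(3),"angle",(.28+np.arctan(c[0])).round(3),"z at hinge,-90:",np.polyval(c,[20,-90]).round(1),"resid",(Z[m]-np.polyval(c,ly[m])).std().round(2))
    if n=="side": cv2.imwrite("pics/s9.png",cv2.resize(p[80:230,220:400],(720,600)))
print(st["tcp_pos"],st["wrist_force"],st["time_s"])
E
python3 ang.py
```

```text
side 220 slope rad 0.023 angle 0.257 z at hinge,-90: [69.  71.4] resid 0.97
wrist 12451 slope rad 0.019 angle 0.261 z at hinge,-90: [68.6 70.7] resid 0.64
[ 0.54872011 -0.18249492  0.08610502] [-1.6817199  -3.65304998  5.25804963] 12.475
```

Both cameras put the paddle at about 0.26 rad, nearly level. I'll go 1.5 mm further down and hold.

Call:
{"api": "apply_moves", "payload": {"moves": "0 0 0.1 0 0 0 0; 0 0 0.15 0 0 0 0; 0 0 0.15 0 0 0 0; 0 0 0.15 0 0 0 0; 0 0 0.15 0 0 0 0; 0 0 0.15 0 0 0 0; 0 0 0.15 0 0 0 0; 0 0 0.15 0 0 0 0"}}

```text
time_s: 13.58
tcp_pos: [0.5487, -0.1826, 0.0848]
tcp_rot: [2.43, 1.987, -0.004]
wrist_force: [-0.3, -4.4, 6.5]
gripper_width: -0.005
gripper_force: 3.0
```

Call:
{"api": "apply_moves", "payload": {"moves": "0 0 0 0 0 0 0; 0 0 0 0 0 0 0; 0 0 0 0 0 0 0; 0 0 0 0 0 0 0; 0 0 0 0 0 0 0; 0 0 0 0 0 0 0; 0 0 0 0 0 0 0; 0 0 0 0 0 0 0"}}

```text
time_s: 14.58
tcp_pos: [0.5487, -0.1826, 0.0848]
tcp_rot: [2.43, 1.987, -0.004]
wrist_force: [-1.2, -4.1, 5.9]
gripper_width: 0.001
gripper_force: 3.0
```

Call:
{"api": "apply_moves", "payload": {"moves": "0 0 0 0 0 0 0; 0 0 0 0 0 0 0; 0 0 0 0 0 0 0; 0 0 0 0 0 0 0; 0 0 0 0 0 0 0; 0 0 0 0 0 0 0; 0 0 0 0 0 0 0; 0 0 0 0 0 0 0"}}

```text
time_s: 15.58
tcp_pos: [0.5487, -0.1827, 0.0848]
tcp_rot: [2.43, 1.987, -0.004]
wrist_force: [-1.1, -3.7, 6.3]
gripper_width: -0.003
gripper_force: 3.0
```

Call:
{"api": "apply_moves", "payload": {"moves": "0 0 0 0 0 0 0; 0 0 0 0 0 0 0; 0 0 0 0 0 0 0; 0 0 0 0 0 0 0; 0 0 0 0 0 0 0; 0 0 0 0 0 0 0; 0 0 0 0 0 0 0; 0 0 0 0 0 0 0"}}

```text
time_s: 16.58
tcp_pos: [0.5487, -0.1826, 0.0848]
tcp_rot: [2.43, 1.987, -0.004]
wrist_force: [-1.8, -4.2, 5.5]
gripper_width: -0.0
gripper_force: 3.0
```

```bash
python3 ang.py
```

```text
side 215 slope rad 0.011 angle 0.269 z at hinge,-90: [69.  70.2] resid 0.98
wrist 12600 slope rad 0.008 angle 0.272 z at hinge,-90: [68.6 69.4] resid 0.63
[ 0.54870757 -0.18263665  0.08483308] [-1.80309651 -4.24800346  5.45325881] 16.575
```

The paddle has been level (0.27 rad) under about 6 N for over 3 s and is steady, so I'm handing in.

```bash
python3 -c "
from bench import robot
print(robot.sign_off())"
```

```text
the job is handed in; nothing more can be done
None
```

The job is handed in: the plug stands home in the rectangular socket and is released, and the fingers are still holding the paddle level at about 0.27 rad with roughly 6 N, after more than 3 s; the sign-off returned no verdict.

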